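# Crank the yellow gas detector's slide to its calibration mark

## Task

Two hand-cranked slides stand on the desk, one carrying a yellow gas detector and one a grey one. Turn the crank of the slide with the yellow detector, clockwise through the turns it needs, until that slide's red pointer stands inside the green band of its scale, then let go. Work it by the crank alone, without touching the detector or its carriage, and leave the other slide as it is.

Things in the scene. Friction and masses are not known exactly. Their poses are not given: they have to be found in the camera images.
- yellow_carriage: Aluminium carriage (120 x 76 mm, top 70 mm up) with the yellow detector (130 x 68 x 30 mm) fixed on it. Origin: tip of its red pointer (5 mm wide) beside the carriage's middle, 22 mm up. x axis: along the rail, the way it travels when the crank turns clockwise seen from above, 40 mm per full turn. It starts 65 to 98 mm short of the band's middle; the stop is 40 mm beyond. It stays where left.
- yellow_band (a point): Middle of the green band (24 mm long along the rail) on the same slide's white scale strip, taken 22 mm above the desk; fixed to the grey bed (320 x 220 x 12 mm), which is fixed to the desk. Its axes are parallel to the carriage's, z up. In this frame the crank's upright axis is at x = -30 mm, y = -152 mm, on a blue housing 78 mm high.
- yellow_knob (a point): Grip point on the yellow slide's crank: on the centre line of its upright round black handle (20 mm diameter, 94 to 144 mm above the desk), 124 mm up, 45 mm from the crank's axis. The handle spins freely on its pin, so a gripper can carry it round from above without turning. Crank arm below it: top 92 mm up. About 3 N turns it; it stays where left.
- grey_carriage: The same kind of carriage on the other, identical slide, with the grey detector; origin at the tip of its red pointer. To be left as it is. The two slides may stand in either place, each at its own yaw.

How it is judged:
At the end, for the whole second after the job is handed in: The yellow slide's red pointer stands at rest within 13 mm of the middle of its green band, along the rail (x of yellow_carriage in the frame of yellow_band between -0.013 and 0.013 m and linear speed of yellow_carriage below 0.005 m/s); the robot touches nothing.
It fails at once if the robot pushes on the yellow detector or its carriage (over 3 N) (contact force between any of the fingers, the arm and yellow_carriage above 3 N).
It fails at once if the grey detector's carriage is moved more than 8 mm (distance of grey_carriage from where it was at the start of the episode above 0.008 m).
It also fails if it takes over 54 s, if anything falls off the work surface, if the arm or the gripper's body presses on something with over 40 N, if the wrist force passes 120 N, or if a joint passes its speed limit or range.

## Robot

A 7-joint arm with a two-finger parallel gripper is mounted at the origin on the work surface. World frame = base frame: x ahead of the robot, y to its left, z up, the work surface at z = 0. Lengths are in m, angles in rad, forces in N, time in s.
With the tool pointing down it reaches from about 0.425 to 0.925 m from the base axis. Payload 6.8 kg.
Tool frame: the origin (TCP) lies at the very end of the fingers, on their centre line; the grasp point (between the pads) lies 19 mm behind it; z points along the fingers, y is the line along which they close (so a half turn about z gives the same grasp; the last joint's range is limited). The gripper opens to 85 mm and grips with 20 to 120 N. Pads are 22 mm wide; open, the fingers measure 114 mm over their backs; the gripper's body (76 mm by 85 mm) begins 54 mm behind the grasp point. The pads swing forward as they close: fully open they stand 13 mm farther back than shut.
Start: joints at [1.013, 0.477, 0.022, 1.555, -0.011, 1.109, -0.083], TCP at [0.293, -0.608, 0.231] pointing down, gripper open.
Joint ranges: [-2.96, 2.96], [-0.34, 2.1], [-1.41, 1.46], [0.24, 2.44], [-1.37, 4.51], [0.17, 1.92], [-2.96, 2.96]. Speed limits (rad/s): [2.39, 2.39, 3.14, 3.14, 3.14, 3.14, 3.14].

## Interface

Orientations are given as a rotation vector (axis times angle).
In Python, from bench import monitor, optics, r gives the robot as it stands.
- The arm moves only by the shell command python3 -m crank 'ROWS' [OPENING] [FORCE]. ROWS is JSON, a list of rows, each a list of 2 entries, a list of its own where there are three numbers: the shift along the tool's x, y, z in cm, then the turn, a rotation vector about the tool's x, y, z in rad. A call has 1 to 5 rows; each row shifts and turns the commanded pose from where the row before left it, along the tool's axes as they then stand; what a row does not reach is not made up. A row lasts 1/10 s, in which the tool goes at most 50 mm and 8.59 degrees, less where a joint would pass 70% of its speed; a pose out of reach is approached as far as the arm can. A call is refused whole if a number of a shift passes 5 or a number of a turn 0.15, either way. A call with a gripper value outside its range is refused whole. OPENING is the finger opening in cm, from 0 to 8.54, set as the call begins (- or left out, the last holds). The fingers move at their own pace and stop on an object; FORCE is the grip in N (left out, the last holds). Time passes only in rows, so rows that do not move let the fingers close. It gives the time, the measured TCP pose, the force, the opening and the grip force at its end, in the units of the state.
- monitor.get_obs(): the state, without advancing time (a new reading comes with each control period).
- optics.grab_frame(name): name is "scene" or "top"; returns (picture, depth): 384x512x3 uint8, red, green, blue; 384x512 float32, m along the optical axis (not along the pixel's ray), 0 where there is no reading.
- optics.camera_model(name): a dict with "vertical_fov" (degrees; the focal length in pixels is half the picture's height over the tangent of half this angle, whatever the lens; pixels are square), "cx", "cy" (the principal point, pixels), "R" (3x3) and "t" (3): a world point X has camera coordinates R X + t. Camera axes: x right, y down, z forward; pixel columns grow to the right and rows downward; lengths in m; the calibration is good to about 2 mm. A picture is of the moment at which its call begins. camera_model takes no time and is no camera call.
- r.hand_in(): hands the job in; it is judged then, once.
The state is a dict: "clock": time; "joints": joint angles; "qvel": joint speeds; "tau": joint torques, N m; "tcp_pos": TCP position; "orientation": TCP orientation; "contact_force": force on the tool from outside, world axes, zero at the start; "moment": the same for the moment, N m; "grip_width": finger opening in m; "gripper_force": force on a finger pad.
Only numpy, scipy, OpenCV 4.12 (cv2) and the standard library are available. Lean on these libraries where they do the work, as an engineer would, in place of code of your own. Each camera call takes 0.05 s, during which the arm holds its last target. There are 200 camera calls.

## Working session

There is one attempt and no reset: what is moved stays moved. The work goes in short steps, Python scripts to look and compute and a shell command to move; the robot and the scene stay as the last step left them, time stands still between calls to the robot, and variables do not carry over. Pictures are saved under pics/ and viewed, at most 10 in all, crops included, and the job is handed in when it is done.

```bash
mkdir -p pics; ls; cat > h.py <<'E'
from bench import monitor, optics, r
import numpy as np, cv2
def grab(n):
    p,d=optics.grab_frame(n); np.savez(f'/tmp/{n}.npz',p=p,d=d); return p,d
def pix2w(n,u,v,d=None,z=None):
    m=optics.camera_model(n); R=np.array(m['R']);t=np.array(m['t'])
    f=192/np.tan(np.radians(m['vertical_fov'])/2)
    ray=R.T@np.array([(u-m['cx'])/f,(v-m['cy'])/f,1]); c=-R.T@t
    s=d if z is None else (z-c[2])/ray[2]
    return c+s*ray
E
python3 - <<'E'
from h import *
for n in('scene','top'):
    p,d=grab(n); cv2.imwrite(f'pics/{n}0.png',cv2.resize(p[:,:,::-1],(800,600),interpolation=cv2.INTER_CUBIC)); print(optics.camera_model(n))
print(monitor.get_obs())
E
```

```text
pics
{'vertical_fov': 50.968929724658196, 'cx': 257.7570595904312, 'cy': 190.6788469052326, 'R': array([[-0.72286959,  0.6908055 ,  0.01572641],
       [ 0.41841726,  0.45572384, -0.785648  ],
       [-0.54989686, -0.56134084, -0.61847385]]), 't': array([ 0.28873115, -0.15270081,  1.26295034])}
{'vertical_fov': 56.60299851637625, 'cx': 262.3867118656019, 'cy': 196.15569550028297, 'R': array([[ 0.00760886, -0.99991317,  0.01075865],
       [-0.99862991, -0.00815525, -0.05168938],
       [ 0.05177263, -0.01035061, -0.99860526]]), 't': array([0.06134703, 0.47611335, 0.91523435])}
{'clock': 0.1, 'joints': array([ 1.01293983,  0.47771442,  0.0223546 ,  1.55638151, -0.01148789,
        1.10931354, -0.08308277]), 'qvel': array([ 7.53419572e-04,  1.72739314e-04, -5.18548351e-04, -3.18744124e-03,
        6.53720303e-05,  3.32157361e-04,  3.14364683e-04]), 'tau': array([ 5.26880453e-03, -5.97763538e+01,  1.61428269e+00, -2.81952488e+01,
        1.29148189e-02,  5.06723023e-03,  1.07052799e-05]), 'tcp_pos': array([ 0.29319111, -0.60738452,  0.23041299]), 'orientation': array([-3.06091146e+00, -7.00226187e-01,  8.02628731e-04]), 'contact_force': array([-0.79870407,  0.67726197, -0.96663094]), 'moment': array([-0.00185597,  0.01671367, -0.00695993]), 'gripper_force': 0.0, 'grip_width': 0.08550910558231349}
```

View pics/top0.png

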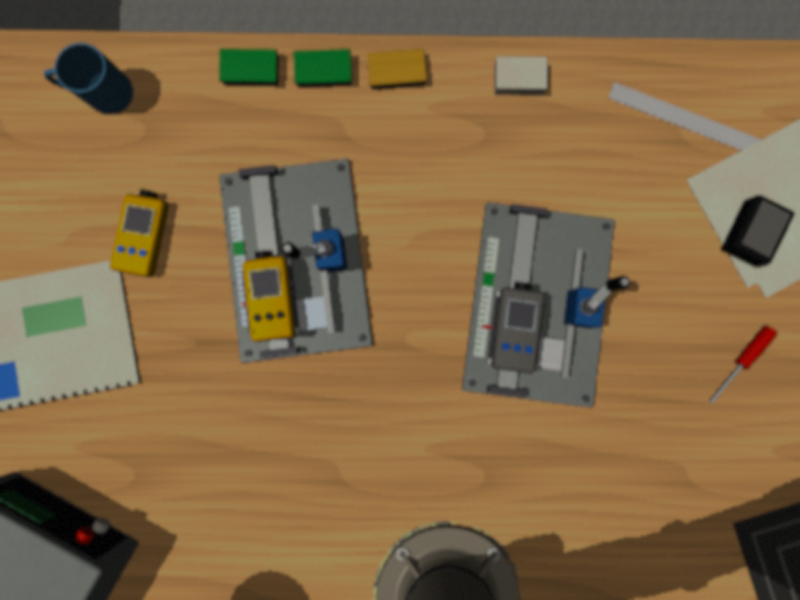

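View pics/scene0.png

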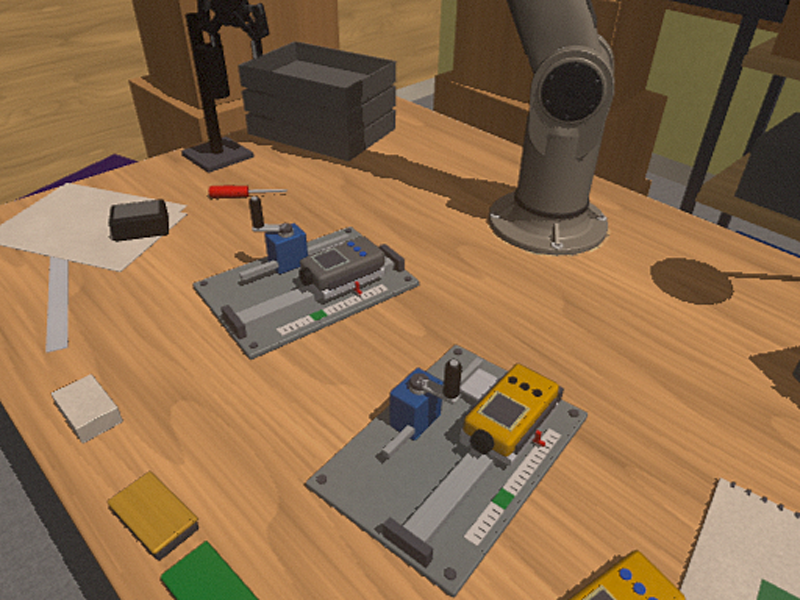

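The top view shows the yellow slide on the left: band near (239,248), pointer near (245,305), crank axis (326,248) and knob (290,249), in 800x600 pixels. The scene view shows the knob top at (454,363) and the pointer at (540,438). The other yellow detector lies loose on the desk. I'll enlarge both.

```bash
python3 - <<'E'
from h import *
T=np.load('/tmp/top.npz')['p'];S=np.load('/tmp/scene.npz')['p']
a=cv2.resize(T[98:236,136:246],None,fx=4,fy=4,interpolation=cv2.INTER_CUBIC)  # 440x552
b=cv2.resize(S[215:385,190:380],None,fx=3,fy=3,interpolation=cv2.INTER_CUBIC)
cv2.imwrite('pics/t1.png',a[:,:,::-1]);cv2.imwrite('pics/s1.png',b[:,:,::-1])
E
```

```text
(no output)
```

View pics/t1.png

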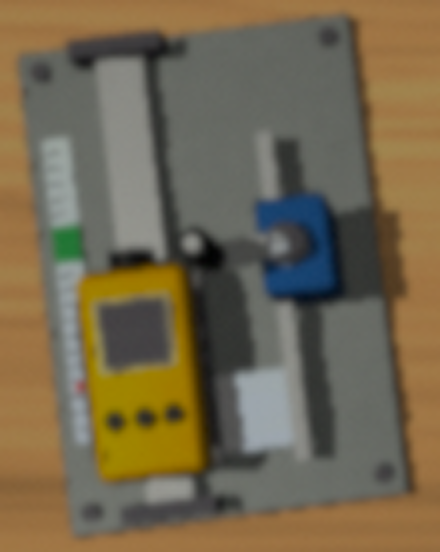

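View pics/s1.png

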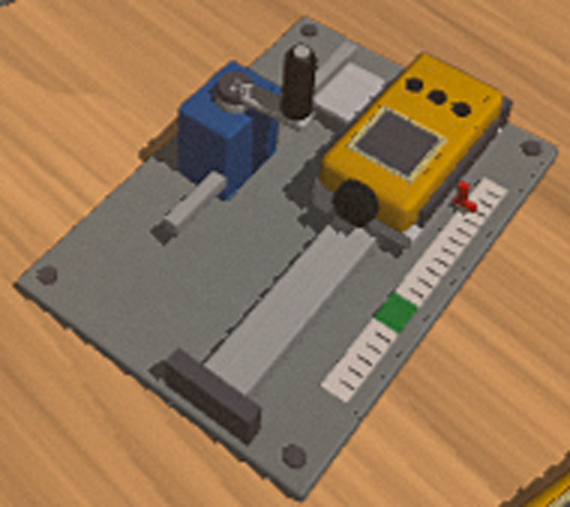

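```bash
cat >> h.py <<'E'
def T(x,y,z): return pix2w('top',(x+.5)/4-.5+136,(y+.5)/4-.5+98,z=z)
def S(x,y,z): return pix2w('scene',(x+.5)/3-.5+190,(y+.5)/3-.5+215,z=z)
E
python3 - <<'E'
from h import *
np.set_printoptions(precision=4,suppress=True)
s0,s1=T(55,137,.0135),T(82,443,.0135); 
print('band',T(68,243,.0135),S(396,313,.0135),'scale',s0,s1,np.linalg.norm(s0-s1))
# bed corners at 12mm
c=[T(*p,.012) for p in((20,57),(350,15),(411,490),(76,533))]; 
for i in range(4): print('corner',c[i],np.linalg.norm(c[i]-c[(i+1)%4]))
ex=(c[0]-c[3])+(c[1]-c[2]);ex/=np.linalg.norm(ex);ey=np.array([-ex[1],ex[0],0]);yaw=np.arctan2(ex[1],ex[0]);print('yaw',yaw)
b=(T(68,243,.0135)+S(396,313,.0135))/2
for n,p in(('ptrT',T(83,385,.022)),('ptrS',S(470,209,.022)),('knobT',T(193,243,.144)),('knobS',S(303,50,.144)),('hubT',T(284,240,.1)),('hubS',S(233,86,.1)),('center',sum(c)/4)):
    print(n,p,(p-b)@ex,(p-b)@ey)
ax=b-.030*ex-.152*ey;print('band',b,'axis',ax)
for n,p in(('T',T(193,243,.144)),('S',S(303,50,.144))): q=p-ax;print(n,np.hypot(q[0],q[1]),np.arctan2(q@ey,q@ex))
d=np.load('/tmp/top.npz')['d']
for x,y in((135,330),(150,450),(193,243),(284,240)):
    u,v=x/4+136,y/4+98; print(x,y,pix2w('top',u,v,d=d[int(v),int(u)]))
E
```

```text
band [0.5716 0.3515 0.0135] [0.5727 0.3515 0.0135] scale [0.6412 0.3615 0.0135] [0.4417 0.3394 0.0135] 0.20076393057079606
corner [0.6944 0.3862 0.012 ] 0.21787808933144945
corner [0.7247 0.1704 0.012 ] 0.31478009452991595
corner [0.413  0.1268 0.012 ] 0.2175140609629387
corner [0.3837 0.3423 0.012 ] 0.31373893932024016
yaw 0.13951691540907288
ptrT [0.4787 0.3372 0.022 ] -0.09450277885221865 -0.0011703615084410908
ptrS [0.4806 0.3376 0.022 ] -0.09262015420655549 -0.0009585820622766248
knobT [0.5519 0.2427 0.144 ] -0.035132385645463685 -0.10488522131433486
knobS [0.55   0.2413 0.144 ] -0.03725047490305006 -0.10598846206100174
hubT [0.5611 0.1984 0.1   ] -0.032204033902002445 -0.15000452673189146
hubS [0.5714 0.2043 0.1   ] -0.02117501845417546 -0.14564516055614607
center [0.5539 0.2564 0.012 ] -0.03127062114677346 -0.09158588995685944
band [0.5722 0.3515 0.0135] axis [0.5636 0.1968 0.0135]
T 0.04739349905855197 1.679302147913527
S 0.04657929808221281 1.7270906148489473
135 330 [0.5085 0.2906 0.0743]
150 450 [0.436  0.2809 0.0709]
193 243 [0.5511 0.2419 0.144 ]
284 240 [0.5618 0.199  0.0902]
```

The measurements agree with the given sizes: scale and bed lengths, knob height, and a knob radius of 46 mm. The gap is about 93.5 mm, or about 2.34 turns. First I'll align the tool with the world axes, then travel bowed outward.

```bash
python3 -m crank '[[[0,0,0],[0,0,0.15]],[[0,0,0],[0,0,0.15]],[[0,0,0],[0,0,0.15]],[[4,-3,0],[0,0,0]],[[4,-3,0],[0,0,0]]]' 5 60
```

```text
clock: 0.6
tcp_pos: [0.3725, -0.5482, 0.2308]
orientation: [3.141, -0.008, -0.002]
contact_force: [1.6, -0.1, -0.6]
grip_width: 0.0498
gripper_force: 0.0
```

```bash
python3 -m crank '[[[2,-4.5,0],[0,0,0]],[[2,-4.5,0],[0,0,0]],[[2,-4.5,0],[0,0,0]],[[2,-4.5,0],[0,0,0]],[[2,-4.5,0],[0,0,0]]]'; python3 -m crank '[[[1,-4.5,0],[0,0,0]],[[1,-4.5,0],[0,0,0]],[[1,-4.5,0],[0,0,0]],[[1,-4.5,0],[0,0,0]],[[1,-4.5,0],[0,0,0]]]'; python3 -m crank '[[[0,-4.5,0],[0,0,0]],[[0,-4.5,0],[0,0,0]],[[0,-4.5,0],[0,0,0]],[[0,-4.5,0],[0,0,0]],[[0,0,0],[0,0,0]]]'
```

```text
clock: 1.1
tcp_pos: [0.4738, -0.3208, 0.231]
orientation: [-3.141, 0.0, 0.001]
contact_force: [1.0, 0.3, -0.6]
grip_width: 0.0502
gripper_force: 0.0
clock: 1.6
tcp_pos: [0.5234, -0.0961, 0.2311]
orientation: [3.142, -0.001, -0.0]
contact_force: [1.3, -0.0, -0.6]
grip_width: 0.0498
gripper_force: 0.0
clock: 2.1
tcp_pos: [0.5227, 0.0899, 0.2313]
orientation: [-3.138, -0.016, 0.0]
contact_force: [-0.2, 0.0, 0.0]
grip_width: 0.0499
gripper_force: 0.0
```

```bash
python3 -m crank '[[[1,-4,0],[0,0,0]],[[1,-4,0],[0,0,0]],[[0.85,-4,0],[0,0,0]],[[0,-3.2,0],[0,0,0]],[[0,0,0],[0,0,0]]]'; python3 - <<'E'
from h import *
print(monitor.get_obs()['tcp_pos'],monitor.get_obs()['orientation'])
p,d=grab('scene'); cv2.imwrite('pics/s2.png',cv2.resize(p[150:384,180:460,::-1],None,fx=2.5,fy=2.5,interpolation=cv2.INTER_CUBIC))
E
```

```text
clock: 2.6
tcp_pos: [0.5509, 0.2398, 0.2308]
orientation: [-3.139, -0.011, 0.002]
contact_force: [-0.4, 0.3, 0.2]
grip_width: 0.05
gripper_force: 0.0
[0.55085203 0.23978863 0.23083718] [-3.13864964e+00 -1.11241525e-02  1.85161204e-03]
```

View pics/s2.png

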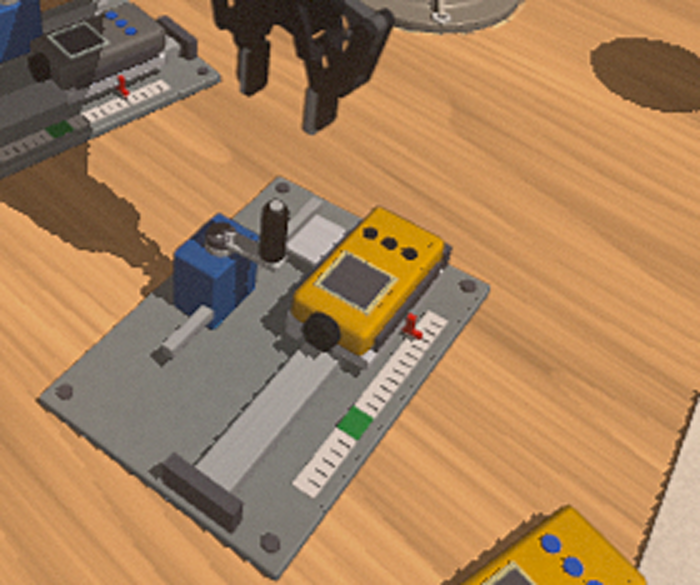

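The fingertips are near (252,90) and (317,125), above the knob at (273,205). I'll check that by projection.

```bash
python3 - <<'E'
from h import *
def S2(x,y,z): return pix2w('scene',x/2.5+180,y/2.5+150,z=z)
print(S2(252,90,.237),S2(317,126,.237),(S2(252,90,.237)+S2(317,126,.237))/2,S2(275,204,.144))
E
```

```text
[0.55601816 0.21557302 0.237     ] [0.55259893 0.27125164 0.237     ] [0.55430855 0.24341233 0.237     ] [0.55141505 0.24097848 0.144     ]
```

```bash
python3 -m crank '[[[0,-0.2,3.5],[0,0,0]],[[0,0,3.5],[0,0,0]],[[0,0,3.5],[0,0,0]],[[0,0,2],[0,0,0]],[[0,0,0],[0,0,0]]]'; python3 -m crank '[[[0,0,0],[0,0,0]],[[0,0,0],[0,0,0]],[[0,0,0],[0,0,0]],[[0,0,0],[0,0,0]],[[0,0,0],[0,0,0]]]' 0 50
```

```text
clock: 3.15
tcp_pos: [0.5503, 0.2327, 0.103]
orientation: [3.137, -0.003, -0.009]
contact_force: [-0.2, -0.3, 0.4]
grip_width: 0.0497
gripper_force: 0.0
clock: 3.65
tcp_pos: [0.5526, 0.2409, 0.1084]
orientation: [-3.135, -0.004, -0.005]
contact_force: [-0.6, 9.7, -5.8]
grip_width: 0.0184
gripper_force: 48.9
```

The knob is gripped: opening 18 mm, and the measured point is 44.5 mm from the axis. Next I work out the rows.

```bash
python3 - <<'E'
from h import *
a=np.radians(103-20*np.arange(43)); P=4.5*np.c_[np.cos(a),-np.sin(a)]
D=np.diff(np.round(P,1),axis=0)
for i in range(0,18,5): print(i,[list(map(float,np.round(x,1))) for x in D[i:i+5]], 'end',np.array([.5625,.1975])+P[min(i+5,42)]*[.01,-.01])
E
```

```text
0 [[1.5, -0.1], [1.5, 0.5], [1.3, 0.9], [0.8, 1.3], [0.4, 1.6]] end [0.60743833 0.19985512]
5 [[-0.2, 1.5], [-0.7, 1.4], [-1.1, 1.1], [-1.5, 0.6], [-1.5, 0.1]] end [0.55701588 0.15283542]
10 [[-1.5, -0.5], [-1.3, -0.9], [-0.8, -1.3], [-0.4, -1.6], [0.2, -1.5]] end [0.51946629 0.21065673]
15 [[0.7, -1.4], [1.1, -1.1], [1.5, -0.6], [1.5, -0.1], [1.5, 0.5]] end [0.58292957 0.23759529]
```

```bash
python3 -m crank '[[[1.5,-0.1,0],[0,0,0]],[[1.5,0.5,0],[0,0,0]],[[1.3,0.9,0],[0,0,0]]]'
```

```text
clock: 3.95
tcp_pos: [0.5964, 0.23, 0.1084]
orientation: [-3.133, -0.008, -0.008]
contact_force: [3.4, 8.6, -6.7]
grip_width: 0.0183
gripper_force: 49.5
```

```bash
python3 -m crank '[[[0.8,1.3,0],[0,0,0]],[[0.4,1.6,0],[0,0,0]],[[-0.2,1.5,0],[0,0,0]],[[-0.7,1.4,0],[0,0,0]],[[-1.1,1.1,0],[0,0,0]]]'; python3 -m crank '[[[-1.5,0.6,0],[0,0,0]],[[-1.5,0.1,0],[0,0,0]]]'
```

```text
clock: 4.45
tcp_pos: [0.5863, 0.1577, 0.1082]
orientation: [-3.136, -0.002, -0.002]
contact_force: [-6.1, 17.2, 0.5]
grip_width: 0.0184
gripper_force: 50.8
clock: 4.65
tcp_pos: [0.5578, 0.153, 0.1084]
orientation: [-3.133, -0.004, -0.009]
contact_force: [6.4, 21.1, -11.7]
grip_width: 0.0183
gripper_force: 49.7
```

```bash
python3 -m crank '[[[-1.5,-0.6,0],[0,0,0]],[[-1.3,-1,0],[0,0,0]],[[-0.8,-1.3,0],[0,0,0]],[[-0.4,-1.6,0],[0,0,0]],[[0.2,-1.5,0],[0,0,0]]]'; python3 -m crank '[[[0.7,-1.4,0],[0,0,0]],[[1.1,-1.1,0],[0,0,0]],[[1.5,-0.6,0],[0,0,0]]]'
```

```text
clock: 5.15
tcp_pos: [0.5205, 0.2058, 0.1082]
orientation: [3.14, -0.003, 0.006]
contact_force: [2.5, -4.3, 3.7]
grip_width: 0.0187
gripper_force: 51.7
clock: 5.45
tcp_pos: [0.5511, 0.2408, 0.1081]
orientation: [-3.14, -0.003, 0.001]
contact_force: [-4.4, 0.9, 7.0]
grip_width: 0.0186
gripper_force: 52.0
```

One turn is done. Second turn:

```bash
python3 -m crank '[[[1.5,-0.1,0],[0,0,0]],[[1.5,0.5,0],[0,0,0]],[[1.3,0.9,0],[0,0,0]],[[0.8,1.3,0],[0,0,0]],[[0.4,1.6,0],[0,0,0]]]'; python3 -m crank '[[[-0.2,1.5,0],[0,0,0]],[[-0.7,1.4,0],[0,0,0]],[[-1.1,1.1,0],[0,0,0]],[[-1.5,0.6,0],[0,0,0]],[[-1.5,0.1,0],[0,0,0]]]'
```

```text
clock: 5.95
tcp_pos: [0.6101, 0.1992, 0.1082]
orientation: [-3.136, -0.003, -0.01]
contact_force: [-0.4, 4.4, 3.9]
grip_width: 0.0188
gripper_force: 51.5
clock: 6.45
tcp_pos: [0.5581, 0.1531, 0.1082]
orientation: [-3.135, -0.002, -0.008]
contact_force: [6.1, 15.4, -3.1]
grip_width: 0.0183
gripper_force: 50.9
```

```bash
python3 -m crank '[[[-1.5,-0.5,0],[0,0,0]],[[-1.3,-0.9,0],[0,0,0]],[[-0.8,-1.3,0],[0,0,0]],[[-0.4,-1.6,0],[0,0,0]],[[0.2,-1.5,0],[0,0,0]]]'; python3 -m crank '[[[0.7,-1.4,0],[0,0,0]],[[1.1,-1.1,0],[0,0,0]],[[1.5,-0.6,0],[0,0,0]],[[0,0,0],[0,0,0]]]'; python3 - <<'E'
from h import *
p,d=grab('scene'); cv2.imwrite('pics/s3.png',cv2.resize(p[215:385,190:380,::-1],None,fx=3,fy=3,interpolation=cv2.INTER_CUBIC))
E
```

```text
clock: 6.95
tcp_pos: [0.5206, 0.2063, 0.1081]
orientation: [3.141, -0.002, 0.006]
contact_force: [3.3, -4.0, 7.3]
grip_width: 0.0185
gripper_force: 52.1
clock: 7.35
tcp_pos: [0.5535, 0.2414, 0.1082]
orientation: [-3.137, -0.002, -0.005]
contact_force: [0.1, 5.8, 5.1]
grip_width: 0.0182
gripper_force: 51.9
```

View pics/s3.png

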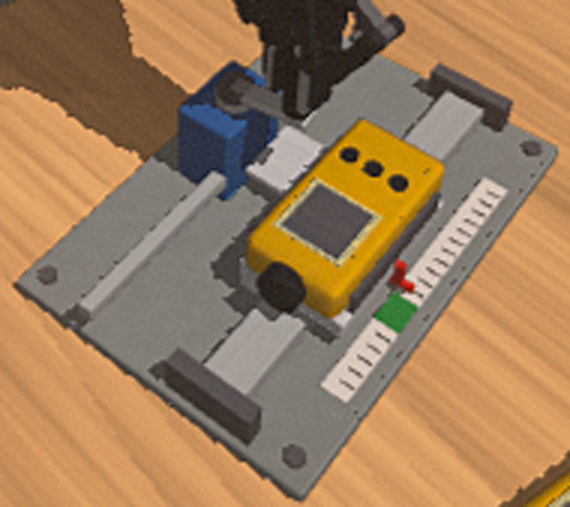

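The pointer tip is at about (409,289), just short of the band at (397,313), as expected after two turns (80 mm). About 13.5 mm is left, or roughly 120°, which is 6 steps.

```bash
python3 -m crank '[[[1.5,-0.1,0],[0,0,0]],[[1.5,0.5,0],[0,0,0]],[[1.3,0.9,0],[0,0,0]],[[0.8,1.3,0],[0,0,0]],[[0.4,1.6,0],[0,0,0]]]'; python3 -m crank '[[[-0.2,1.5,0],[0,0,0]],[[0,0,0],[0,0,0]],[[0,0,0],[0,0,0]]]'; python3 - <<'E'
from h import *
ex=np.array([np.cos(.1395),np.sin(.1395),0]);b=np.array([.5722,.3515,0])
print((S(409,289,.022)-b)@ex,(S(470,209,.022)-b)@ex)
p,d=grab('scene'); cv2.imwrite('pics/s4.png',cv2.resize(p[215:385,190:380,::-1],None,fx=3,fy=3,interpolation=cv2.INTER_CUBIC))
E
```

```text
clock: 7.9
tcp_pos: [0.6101, 0.199, 0.1082]
orientation: [-3.137, -0.003, -0.01]
contact_force: [2.1, 3.6, 6.0]
grip_width: 0.0182
gripper_force: 51.7
clock: 8.2
tcp_pos: [0.6058, 0.1791, 0.1082]
orientation: [3.14, -0.003, 0.003]
contact_force: [-0.6, -2.7, 8.9]
grip_width: 0.0187
gripper_force: 52.2
-0.013729855887894566 -0.0926696198260793
```

View pics/s4.png

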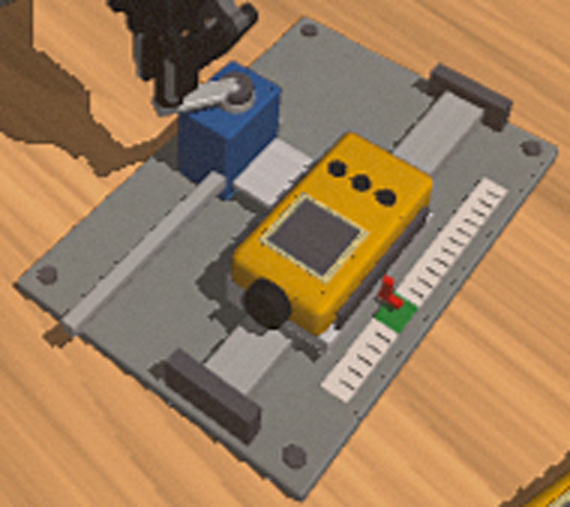

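The pointer tip, at about (398,303), is now over the band. I'll release, rise and verify.

```bash
python3 -m crank '[[[0,0,0],[0,0,0]],[[0,0,0],[0,0,0]],[[0,0,0],[0,0,0]],[[0,0,0],[0,0,0]]]' 5; python3 -m crank '[[[0,0,-2],[0,0,0]],[[0,0,-3],[0,0,0]],[[0,0,-4],[0,0,0]],[[0,0,-4],[0,0,0]],[[0,0,0],[0,0,0]]]'; python3 - <<'E'
from h import *
ex=np.array([np.cos(.1395),np.sin(.1395),0]);b=np.array([.5722,.3515,0])
print((S(398,303,.022)-b)@ex)
p,d=grab('scene'); s=cv2.resize(p[215:385,190:380,::-1],None,fx=3,fy=3,interpolation=cv2.INTER_CUBIC)
p,d=grab('top'); t=cv2.resize(p[130:200,140:180,::-1],None,fx=5,fy=5,interpolation=cv2.INTER_CUBIC)
c=np.zeros((510,790,3),np.uint8);c[:510,:570]=s;c[:350,580:780]=t;cv2.imwrite('pics/s5.png',c)
E
```

```text
clock: 8.65
tcp_pos: [0.6047, 0.181, 0.106]
orientation: [3.141, -0.0, -0.001]
contact_force: [-0.2, 0.4, -0.3]
grip_width: 0.0497
gripper_force: 0.0
clock: 9.15
tcp_pos: [0.6081, 0.1825, 0.2426]
orientation: [-3.138, 0.0, -0.015]
contact_force: [0.0, 0.1, -0.0]
grip_width: 0.05
gripper_force: 0.0
-0.0007872430140237768Traceback (most recent call last):
  File "<stdin>", line 6, in <module>
ValueError: could not broadcast input array from shape (507,570,3) into shape (510,570,3)
```

```bash
python3 - <<'E'
import numpy as np,cv2
p=np.load('/tmp/scene.npz')['p'];q=np.load('/tmp/top.npz')['p']
c=np.zeros((510,790,3),np.uint8);c[:507,:570]=cv2.resize(p[215:384,190:380,::-1],None,fx=3,fy=3,interpolation=cv2.INTER_CUBIC)
c[:350,580:780]=cv2.resize(q[130:200,140:180,::-1],None,fx=5,fy=5,interpolation=cv2.INTER_CUBIC);cv2.imwrite('pics/s5.png',c)
E
```

```text
(no output)
```

View pics/s5.png

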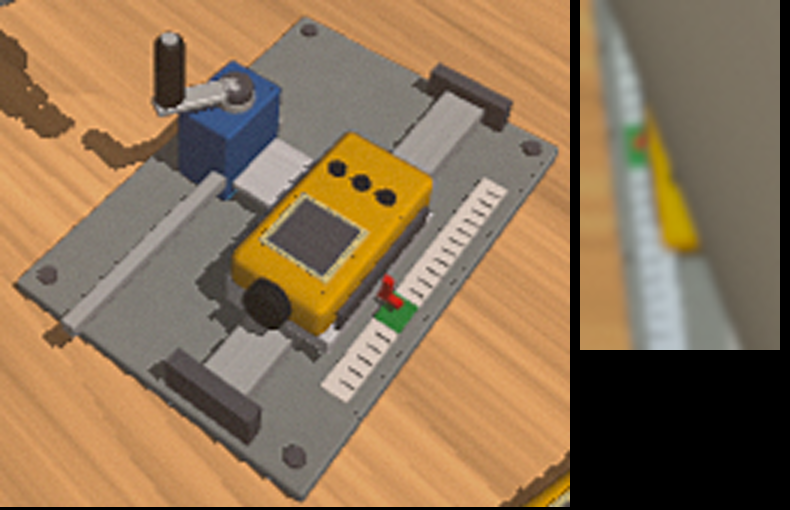

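The knob is free at (170,65). The top inset shows the red pointer in the middle of the green band, with a computed offset of about -1 mm. Handing in.

```bash
python3 -c "
from bench import r
print(r.hand_in())"
```

```text
the job is handed in; nothing more can be done
None
```

I turned the yellow slide's crank about 2.35 turns clockwise; its red pointer stands in the green band about 1 mm from the middle by camera, the gripper is clear, and the job was handed in at about 9 s (no verdict was shown).

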